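Switch on the bench unit with its key

ROBOT

A 6-joint arm with a two-finger parallel gripper is mounted at the origin on the work surface. World frame = base frame: x ahead of the robot, y to its left, z up, the work surface at z = 0. Lengths are in mm, angles in degrees, forces in N, time in s.
With the tool pointing down it reaches from about 350 to 850 mm from the base axis. Payload 8.1 kg.
Tool frame: the origin (TCP) lies midway between the tips of the shut fingers; the grasp point (between the pads) lies 19 mm behind it; z points along the fingers, y is the line along which they close (so a half turn about z gives the same grasp; the last joint's range is limited). The gripper opens to 85 mm and grips with 20 to 120 N. Pads are 22 mm wide; open, the fingers measure 114 mm over their backs; the gripper's body (76 mm by 85 mm) begins 54 mm behind the grasp point. The pads swing forward as they close: fully open they stand 13 mm farther back than shut.
Start: joints at [-75.252, 7.471, 85.268, -0, 87.261, -4.893], TCP at [201.695, -565.088, 231.292] pointing down, gripper open.
Joint ranges: [-169.43, 169.43], [-51.17, 129.36], [1.28, 143.12], [-76.62, 256.62], [0, 156.53], [-152.29, 152.29]. Speed limits (degrees/s): [136.94, 136.94, 159.86, 180, 180, 180].

INTERFACE

Orientations are given as [roll, pitch, yaw] about the fixed x, y, z axes, in that order (R = Rz(yaw) Ry(pitch) Rx(roll)).
In Python, from bench import sensors, optics, r gives the robot as it stands.
- The arm moves only by the tool apply_moves, never from a script. Its argument "targets" is a list of rows, each a list of 7 numbers: the shift along the tool's x, y, z in mm, then the turn, a rotation vector about the tool's x, y, z in rad, then the closure, from 0 (fully open) to 1 (shut). In form: [[x, y, z, wx, wy, wz, claw], ...]. A call has 1 to 20 rows; each row shifts and turns the commanded pose from where the row before left it, along the tool's axes as they then stand; what a row does not reach is not made up. A row lasts 1/8 s, in which the tool goes at most 62.5 mm and 10.7 degrees, less where a joint would pass 70% of its speed; a pose out of reach is approached as far as the arm can. A call is refused whole if a number of a shift passes 62.5 or a number of a turn 0.188, either way. A call with a gripper value outside its range is refused whole. The fingers move at their own pace and stop on an object; "force" is the grip in N (left out, the last holds). Time passes only in rows, so rows that do not move let the fingers close. It gives the time, the measured TCP pose, the force, the opening and the grip force at its end, in the units of the state.
- sensors.sense(): the state, without advancing time (a new reading comes with each control period).
- optics.snapshot(name): name is "scene" or "top" or "wrist"; returns the picture (400x640x3 uint8, red, green, blue); there is no depth.
- optics.get_calibration(name): a dict with "camera_matrix" (3x3 intrinsics, pixels), "pose" (4x4, takes a point from camera to world coordinates). Camera axes: x right, y down, z forward; pixel columns grow to the right and rows downward; lengths in mm; the calibration is good to about 2 mm. A picture is of the moment at which its call begins: read the wrist's pose just before it. get_calibration takes no time and is no camera call; for the wrist camera it gives the pose at the moment of the call.
- r.hand_in(): hands the job in; it is judged then, once.
The state is a dict: "time": time; "joint_pos": joint angles; "qd": joint speeds; "joint_efforts": joint torques, N m; "tool_pos": TCP position; "tcp_rot": TCP orientation; "ft_force": force on the tool from outside, world axes, zero at the start; "wrist_torque": the same for the moment, N m; "finger_gap": finger opening in mm; "grip_force": force on a finger pad.
Only numpy, scipy, OpenCV 4.12 (cv2) and the standard library are available. Lean on these libraries where they do the work, as an engineer would, in place of code of your own. Each camera call takes 0.05 s, during which the arm holds its last target. There are 200 camera calls.

TASK

Take the flat-bladed key out of the parts tray, push its blade fully home into the key switch on the front of the blue control unit, then turn it clockwise (as seen from the front of the switch) to its stop. Leave the key in the switch and let go of it; do not disturb the other key or the other things lying about.

Things in the scene. Friction and masses are not known exactly. Their poses are not given: they have to be found in the camera images.
- key: Switch key, 35-70 g, flat in the tray: black grip 45 long (x -23 to 22) x 26 wide (y) x 14 mm thick (z 0 to 14), rounded at the back; flat steel blade 16 wide (y) x 6 thick, x 22 to 67, at z = 7 mm, its last 5 mm only 12 x 3.5. Origin: underside of the grip, on its centre line; x along the blade to its tip, z up. In the tray x points away from the robot within 40 degrees. Grip its long sides.
- key_tip (a point): Centre of the end of the key's blade (67 mm along x and 7 mm up from the key's origin); axes as the key's.
- unit: Blue control unit, fixed, left or right of the tray: box 200 deep x 220 wide x 140 mm high. Origin: on the table, 80 mm in front of the middle of its upright front panel, which faces the robot; x points into the panel, y left, z up. The key switch is a round barrel in the middle of the panel, 56 mm across, standing 30 mm out; its level axis is 95 mm above the table, along the unit's x.
- lock (a joint): Angle of the key switch's barrel, rad. 0 = off (slot level, white mark on top). Grows clockwise seen from its front (top goes right, to -y of the unit; positive turn about the unit's x) to a hard stop at 0.70 = on. No spring: it stays where it is left; friction 0.06 N m. The key has play: it turns 0.15 to 0.2 rad before the barrel follows.
- lock_mouth (a point): Centre of the slot's mouth, on the barrel's front face. x points into the slot; y and z turn with the barrel (y left, z up at 0). Slot: 18.6 mm wide (y), 8.6 mm high (z), 30 mm deep, 3 mm chamfer at the mouth. With the key fully home its tip is 30 mm past this point.
- tray: Grey open parts tray, fixed, outside 190 (x) x 310 (y) x 50 mm high, walls and floor 5 mm thick. Origin: centre of its underside; z up. Three things lie in it side by side, about 100 mm apart along its y, in any order: the key, the round key and the offcut.
- round_key: Another key with the same black grip but a round steel stem 8 mm across, 45 mm long: not the one wanted; lies in the tray. Origin and axes as the key's.
- offcut: Wooden offcut 60 x 24 x 18 mm, lies in the tray. Origin: centre of underside.
- tape: Roll of grey tape, 90 mm across, 24 mm high, lying on top of the control unit. Origin: centre of underside.
- tin: Open steel tin, 72 mm across, 85 mm high, behind the tray (+x). Origin: centre of underside.
- glue_gun: Black glue gun lying on its side on the table, about 240 x 140 x 40 mm, far left. Origin: under the middle of its barrel.
- driver: Screwdriver lying on the table, far right. Origin: about its middle, underside.

How it is judged:
By the outcome, as a careful person would: the job done as asked, in the order asked, and still so for the second after the job is handed in, with the robot touching nothing.
It also fails if it takes over 51 s, if anything falls off the work surface, if the arm or the gripper's body presses on something with over 40 N, if the wrist force passes 120 N, or if a joint passes its speed limit or range.

## Working session

There is one attempt and no reset: what is moved stays moved. The work goes in short steps, Python scripts to look and compute and a tool call to move; the robot and the scene stay as the last step left them, time stands still between calls to the robot, and variables do not carry over. Pictures are saved under pics/ and viewed, at most 10 in all, crops included, and the job is handed in when it is done.

Besides the shell and the picture viewer there is one more tool, called after "Request:" in YAML: its name, and indented under it one key for each argument. apply_moves: Moves the arm, as the interface text tells. Its arguments: {"type":"object","properties":{"targets":{"type":"array"},"force":{"type":"number"}},"required":["targets"]}

```bash
mkdir -p pics; python3 - <<'E'
from bench import sensors, optics, r
import cv2, numpy as np
print(sensors.sense())
for n in ("top","scene"):
    c=optics.get_calibration(n); print(n,np.round(c["camera_matrix"],1).tolist(),np.round(c["pose"],3).tolist())
    cv2.imwrite(f"pics/{n}0.png",cv2.cvtColor(optics.snapshot(n),cv2.COLOR_RGB2BGR))
E
```

```text
{'time': 0.0, 'joint_pos': array([-7.52534809e+01,  7.51468287e+00,  8.53287659e+01,  1.89593903e-03,
        8.72635431e+01, -4.89138458e+00]), 'qd': array([ 0.02956941, -0.12406661, -0.0226515 ,  0.05259391, -0.05062877,
        0.01040607]), 'joint_efforts': array([ 3.48803869e-04, -5.69390774e+01, -5.00551987e+01, -2.74285831e-04,
        1.47770788e-02,  2.64637328e-05]), 'tool_pos': array([ 201.55179927, -564.54429333,  230.25380805]), 'tcp_rot': array([-1.79893559e+02, -1.10095908e-02,  1.96378011e+01]), 'ft_force': array([ 0.40211955,  0.22688542, -0.11889274]), 'wrist_torque': array([-0.00455414, -0.02363573, -0.00807905]), 'grip_force': 0.0, 'finger_gap': 85.31487432620574}
top [[370.4, 0.0, 316.6], [0.0, 370.4, 200.0], [0.0, 0.0, 1.0]] [[0.062, -0.977, 0.206, 348.515], [-0.998, -0.06, 0.018, -30.333], [-0.005, -0.207, -0.978, 1272.668], [0.0, 0.0, 0.0, 1.0]]
scene [[375.6, 0.0, 319.5], [0.0, 375.6, 192.1], [0.0, 0.0, 1.0]] [[-0.693, 0.459, -0.556, 1365.785], [0.721, 0.438, -0.537, 743.085], [-0.003, -0.773, -0.634, 1004.446], [0.0, 0.0, 0.0, 1.0]]
```

View pics/top0.png

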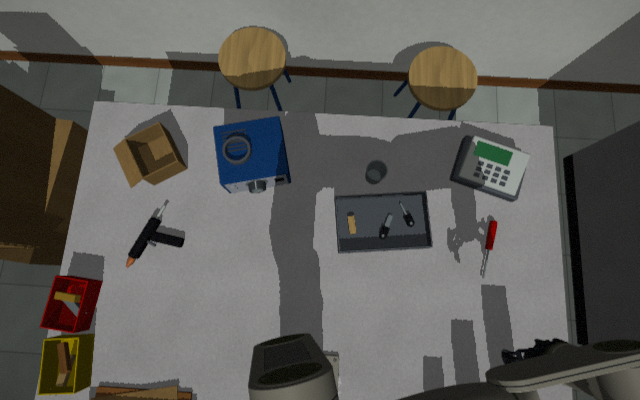

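View pics/scene0.png

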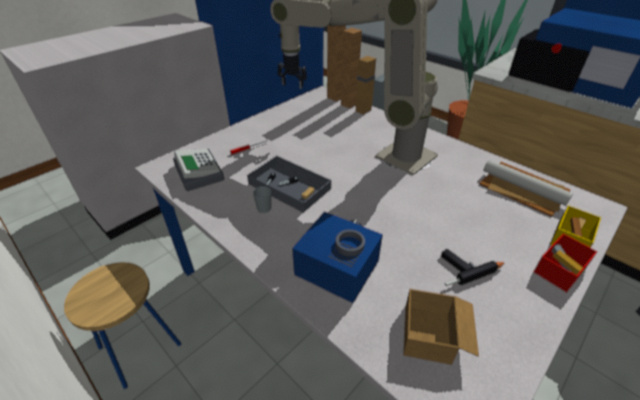

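The top view shows the unit with its barrel near (257,186), the tape on top of it, and the tray centred near (384,222). In the tray are the offcut at (352,223) and two keys near (386,226) and (407,214). I'll zoom in to tell the keys apart.

```bash
cat > h.py <<'E'
import numpy as np, cv2
from bench import sensors, optics
def ray(cal,u,v):
    K=np.array(cal["camera_matrix"]);T=np.array(cal["pose"])
    return T[:3,3], T[:3,:3]@np.linalg.inv(K)@np.array([u,v,1.])
def onz(cal,u,v,z):
    o,d=ray(cal,u,v); return o+d*(z-o[2])/d[2]
def proj(cal,p):
    K=np.array(cal["camera_matrix"]);T=np.array(cal["pose"])
    q=K@(T[:3,:3].T@(np.asarray(p,float)-T[:3,3])); return q[:2]/q[2]
E
python3 - <<'E'
from h import *
im=cv2.imread("pics/top0.png")
a=cv2.resize(im[185:255,330:435],None,fx=5,fy=5,interpolation=cv2.INTER_CUBIC)
b=cv2.resize(im[110:200,205:300],None,fx=4,fy=4,interpolation=cv2.INTER_CUBIC)
c=np.zeros((600,800,3),np.uint8); a=cv2.convertScaleAbs(a,alpha=1.6)[:, :]
c[:350,:525]=a; b=cv2.resize(im[170:200,205:300],None,fx=7,fy=7,interpolation=cv2.INTER_CUBIC); c[360:570,:665]=b
cv2.imwrite("pics/crop0.png",c)
t=optics.get_calibration("top")
for n,u,v,z in [("keyA",386,226,14),("keyB",407,214,14),("barrel",257,186,120),("unit FL top",219,190,140),("unit FR top",289,182,140),("tin",375,172,85),("trayFL",337,252,50),("trayBR",429,192,50)]:
    print(n,np.round(onz(t,u,v,z)))
E
```

```text
keyA [ 537. -250.   14.]
keyB [ 583. -321.   14.]
barrel [625. 185. 120.]
unit FL top [600. 299. 140.]
unit FR top [640.  81. 140.]
tin [ 705. -196.   85.]
trayFL [436. -85.  50.]
trayBR [ 657. -386.   50.]
```

View pics/crop0.png

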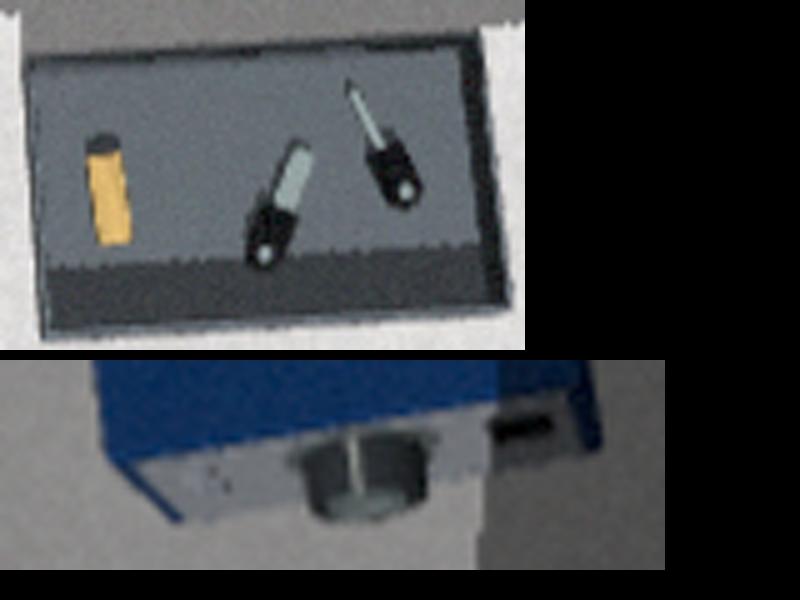

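The wide-bladed key is the middle one. Its grip is near full-image (384,232) and its tip near (390,215); the right-hand one has the round stem. The barrel faces the robot, with its white mark on top.

```bash
cat >> h.py <<'E'
from scipy.spatial.transform import Rotation as Ro
def tcp():
    s=sensors.sense(); return np.array(s["tool_pos"]), Ro.from_euler("xyz",s["tcp_rot"],degrees=True)
def go(p1,R1,p0=None,R0=None):
    "shift and rotation vector in the present tool frame to reach p1,R1"
    p,R=tcp() if p0 is None else (p0,R0)
    return np.round(R.inv().apply(np.asarray(p1)-p),1), np.round((R.inv()*R1).as_rotvec(),4)
def down(yaw): return Ro.from_euler("xyz",[180,0,yaw],degrees=True)
E
python3 - <<'E'
from h import *
t=optics.get_calibration("top")
g=onz(t,384,232,15);tip=onz(t,390,215,12)
print(g,tip,np.degrees(np.arctan2(*(tip-g)[1::-1])))
p,R=tcp(); w=optics.get_calibration("wrist"); T=np.array(w["pose"])
print("K",np.round(w["camera_matrix"],1).tolist()); print("cam in tcp",R.inv().apply(T[:3,3]-p), np.round(R.as_matrix().T@T[:3,:3],3).tolist())
print(go([500,-258,200],down(-12)))
E
```

```text
[ 516.14575969 -243.0713293    15.        ] [ 576.62757479 -262.73843698   12.        ] -18.013172993481653
K [[329.5, 0.0, 316.4], [0.0, 329.5, 201.1], [0.0, 0.0, 1.0]]
cam in tcp [  82.73831779    0.35338953 -141.98193835] [[0.001, -0.947, -0.323], [1.0, 0.001, 0.001], [-0.0, -0.323, 0.947]]
(array([ 384.1, -188.4,   30.7]), array([-1.700e-03,  3.000e-04,  5.522e-01]))
```

```bash
python3 - <<'E'
from h import *
print(go([540,-251,150],down(162)))
E
```

```text
(array([ 424.1, -181.5,   80.7]), array([-6.0000e-04, -2.2000e-03, -2.4847e+00]))
```

Request:
apply_moves:
  targets:
    - [42.4, -18.1, 8, 0, 0, 0, 0.3]
    - [42.4, -18.1, 8, 0, 0, 0, 0.3]
    - [42.4, -18.1, 8, 0, 0, 0, 0.3]
    - [42.4, -18.1, 8, 0, 0, 0, 0.3]
    - [42.4, -18.1, 8, 0, 0, 0, 0.3]
    - [42.4, -18.1, 8, 0, 0, 0, 0.3]
    - [42.4, -18.1, 8, 0, 0, 0, 0.3]
    - [42.4, -18.1, 8, 0, 0, 0, 0.3]
    - [42.4, -18.1, 8, 0, 0, 0, 0.3]
    - [42.4, -18.1, 8, 0, 0, 0, 0.3]

```text
time: 1.35
tool_pos: [540.9, -250.8, 150.6]
tcp_rot: [-180.0, 0.0, 19.6]
ft_force: [0.7, -0.4, 0.8]
finger_gap: 60.3
grip_force: 0.0
```

Request:
apply_moves:
  targets:
    - [0, 0, 0, 0, 0, -0.1775, 0.3]
    - [0, 0, 0, 0, 0, -0.1775, 0.3]
    - [0, 0, 0, 0, 0, -0.1775, 0.3]
    - [0, 0, 0, 0, 0, -0.1775, 0.3]
    - [0, 0, 0, 0, 0, -0.1775, 0.3]
    - [0, 0, 0, 0, 0, -0.1775, 0.3]
    - [0, 0, 0, 0, 0, -0.1775, 0.3]
    - [0, 0, 0, 0, 0, -0.1775, 0.3]
    - [0, 0, 0, 0, 0, -0.1775, 0.3]
    - [0, 0, 0, 0, 0, -0.1775, 0.3]
    - [0, 0, 0, 0, 0, -0.1775, 0.3]
    - [0, 0, 0, 0, 0, -0.1775, 0.3]
    - [0, 0, 0, 0, 0, -0.1775, 0.3]
    - [0, 0, 0, 0, 0, -0.1775, 0.3]
    - [0, 0, 0, 0, 0, 0, 0.3]
    - [0, 0, 0, 0, 0, 0, 0.3]

```text
time: 3.35
tool_pos: [540.0, -252.0, 151.0]
tcp_rot: [180.0, -0.0, 161.8]
ft_force: [-0.2, -0.1, 0.3]
finger_gap: 60.0
grip_force: 0.0
```

```bash
python3 - <<'E'
from h import *
s=sensors.sense(); print(s["time"],s["tool_pos"],s["tcp_rot"],s["joint_pos"],s["finger_gap"])
c=optics.get_calibration("wrist"); np.savez("w1.npz",**c)
cv2.imwrite("pics/w1.png",cv2.cvtColor(optics.snapshot("wrist"),cv2.COLOR_RGB2BGR))
E
```

```text
3.35 [ 540.02284441 -252.01585927  151.0011891 ] [ 1.79992045e+02 -2.92738133e-02  1.61786953e+02] [-2.99471535e+01  9.74072170e+00  9.12609804e+01  1.86929292e-03
  7.90285778e+01 -1.01734461e+02] 60.0473737643274
```

View pics/w1.png

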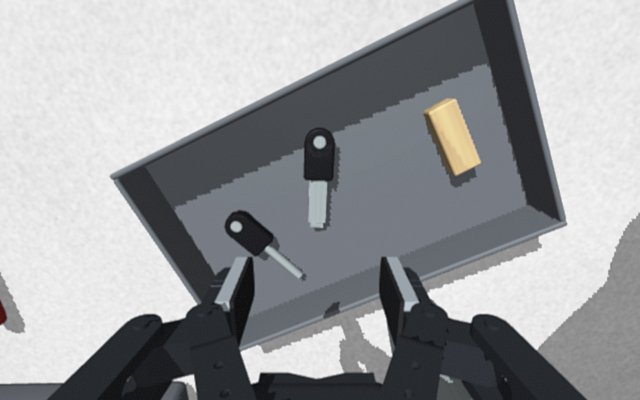

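The key's grip is at (319,155) and its blade runs down to (316,227). The round key is at (250,232) and the offcut at (453,137). Next I'll measure the key with masks.

```bash
python3 - <<'E'
from h import *
c=np.load("w1.npz"); im=cv2.imread("pics/w1.png"); g=cv2.cvtColor(im,cv2.COLOR_BGR2GRAY)
def comp(m,x0,x1,y0,y1):
    k=np.zeros_like(m);k[y0:y1,x0:x1]=m[y0:y1,x0:x1]
    n,l,s,ce=cv2.connectedComponentsWithStats(k.astype(np.uint8)); i=1+np.argmax(s[1:,4]); print(s[i],ce[i]); return l==i
b=comp(g>140,295,340,170,235); d=comp(g<45,295,345,115,195)
def ends(m,z):
    ys,xs=np.nonzero(m); P=np.array([onz(c,x,y,z)[:2] for x,y in zip(xs,ys)])
    r=cv2.minAreaRect(P.astype(np.float32)); vx,vy,x,y=cv2.fitLine(P.astype(np.float32),cv2.DIST_L2,0,.01,.01).ravel()
    if vx<0: vx,vy=-vx,-vy
    a=(P-[x,y])@[vx,vy]; q=(P-[x,y])@[-vy,vx]
    print("rect",np.round(r[0],1),np.round(r[1],1),"yaw",np.degrees(np.arctan2(vy,vx)),"back",np.array([x,y])+a.min()*np.array([vx,vy]),"front",np.array([x,y])+a.max()*np.array([vx,vy]),"w",np.ptp(q))
    return np.array(r[0])
pb=ends(b,15); pd=ends(d,18)
v=pb-pd; print("yaw centres",np.degrees(np.arctan2(v[1],v[0])),np.linalg.norm(v))
E
```

```text
[308 181  19  47 789] [316.83903676 203.11533587]
[ 304  128   31   53 1227] [319.1198044  157.11735941]
rect [ 554.  -256.6] [15.9 43.6] yaw -19.926922 back [ 533.32042078 -249.22386013] front [ 574.52964088 -264.16329621] w 16.05533163499752
rect [ 511.2 -240.8] [25.2 44. ] yaw -19.147444 back [ 490.46175739 -233.4070197 ] front [ 532.01577685 -247.83493581] w 25.239514807712474
yaw centres -20.29117034176452 45.59062857015057
```

```bash
python3 - <<'E'
from h import *
print(go([513.6,-241.7,8.5],down(160)))
E
```

```text
(array([ 28.3,   1.5, 142.6]), array([ 0.0001, -0.0004,  0.0319]))
```

Request:
apply_moves:
  targets:
    - [28.3, 1.5, 0, 0, 0, 0.032, 0.3]
    - [0, 0, 30, 0, 0, 0, 0.3]
    - [0, 0, 35, 0, 0, 0, 0.3]
    - [0, 0, 35, 0, 0, 0, 0.3]
    - [0, 0, 25, 0, 0, 0, 0.3]
    - [0, 0, 12, 0, 0, 0, 0.3]
    - [0, 0, 4, 0, 0, 0, 0.3]
    - [0, 0, 0, 0, 0, 0, 0.3]
    - [0, 0, 0, 0, 0, 0, 0.3]
  force: 30

```text
time: 4.53
tool_pos: [514.7, -242.4, 11.6]
tcp_rot: [-180.0, 0.1, 160.2]
ft_force: [0.1, 0.2, 0.4]
finger_gap: 59.9
grip_force: 0.0
```

Request:
apply_moves:
  targets:
    - [0, 0, 2.6, 0, 0, 0, 0.3]
    - [0, 0, 0, 0, 0, 0, 0.5]
    - [0, 0, 0, 0, 0, 0, 0.6]
    - [0, 0, 0, 0, 0, 0, 0.7]
    - [0, 0, 0, 0, 0, 0, 0.9]
    - [0, 0, 0, 0, 0, 0, 0.9]
    - [0, 0, 0, 0, 0, 0, 0.9]
  force: 50

```text
time: 5.4
tool_pos: [513.9, -242.1, 8.0]
tcp_rot: [-180.0, 0.0, 160.2]
ft_force: [-0.2, -0.2, 4.1]
finger_gap: 24.5
grip_force: 49.6
```

```bash
python3 - <<'E'
from h import *
p,R=tcp(); R1=down(190.4)
print("lift+trans",go([531,174,168],R1))
R2=R1*Ro.from_rotvec([0,-np.radians(40),0]); print("z dir",R2.as_matrix()[:,2]); print(R2.as_euler("xyz",degrees=True))
E
```

```text
lift+trans (array([ 124.9,  397.2, -160.1]), array([-2.000e-04,  4.000e-04, -5.273e-01]))
z dir [ 0.63222755  0.11603547 -0.76604444]
[ 180.    40.  -169.6]
```

Request:
apply_moves:
  targets:
    - [0, 0, -10, 0, 0, 0, 0.9]
    - [0, 0, -25, 0, 0, 0, 0.9]
    - [0, 0, -40, 0, 0, 0, 0.9]
    - [0, 0, -45, 0, 0, 0, 0.9]
    - [0, 0, -40, 0, 0, 0, 0.9]
    - [12.5, 39.7, 0, 0, 0, 0, 0.9]
    - [12.5, 39.7, 0, 0, 0, 0, 0.9]
    - [12.5, 39.7, 0, 0, 0, 0, 0.9]
    - [12.5, 39.7, 0, 0, 0, 0, 0.9]
    - [12.5, 39.7, 0, 0, 0, 0, 0.9]
    - [12.5, 39.7, 0, 0, 0, 0, 0.9]
    - [12.5, 39.7, 0, 0, 0, 0, 0.9]
    - [12.5, 39.7, 0, 0, 0, 0, 0.9]
    - [12.5, 39.7, 0, 0, 0, 0, 0.9]
    - [12.4, 39.9, 0, 0, 0, 0, 0.9]

```text
time: 7.28
tool_pos: [530.6, 175.4, 168.1]
tcp_rot: [180.0, 0.0, 160.2]
ft_force: [0.8, -0.6, -0.6]
finger_gap: 24.4
grip_force: 49.2
```

Request:
apply_moves:
  targets:
    - [0, 0, 0, 0, 0, -0.176, 0.9]
    - [0, 0, 0, 0, 0, -0.176, 0.9]
    - [0, 0, 0, 0, 0, -0.175, 0.9]
    - [0, 0, 0, 0, -0.1745, 0, 0.9]
    - [0, 0, 0, 0, -0.1745, 0, 0.9]
    - [0, 0, 0, 0, -0.1745, 0, 0.9]
    - [0, 0, 0, 0, -0.1745, 0, 0.9]
    - [0, 0, 0, 0, 0, 0, 0.9]
    - [0, 0, 0, 0, 0, 0, 0.9]
    - [0, 0, 0, 0, 0, 0, 0.9]

```text
time: 8.52
tool_pos: [533.6, 174.6, 171.9]
tcp_rot: [180.0, 40.2, -169.7]
ft_force: [0.1, 0.8, 0.2]
finger_gap: 24.5
grip_force: 49.2
```

```bash
python3 - <<'E'
from h import *
s=sensors.sense(); print(s["time"],s["tool_pos"],s["tcp_rot"],s["joint_pos"],s["finger_gap"])
c=optics.get_calibration("wrist"); np.savez("w2.npz",tp=s["tool_pos"],tr=s["tcp_rot"],**c)
cv2.imwrite("pics/w2.png",cv2.cvtColor(optics.snapshot("wrist"),cv2.COLOR_RGB2BGR))
E
```

```text
8.525 [533.63995296 174.61303108 171.86811782] [ 179.97265913   40.18164815 -169.65698544] [ 14.69825026 -33.26337353 135.35418951  -4.53100692  37.8944956
 -83.09157166] 24.52550334353277
```

View pics/w2.png

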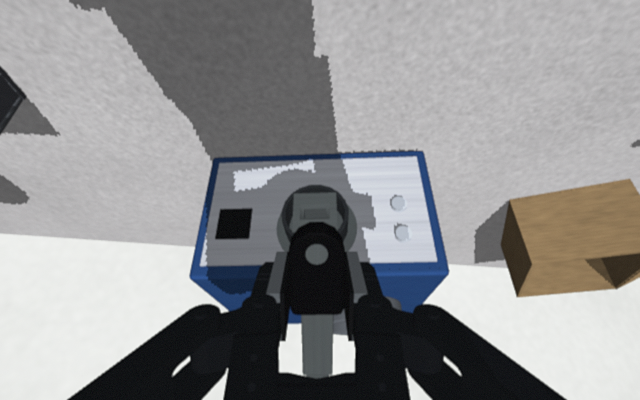

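The panel is seen upside down. Its bottom corners are near (214,157) and (424,152). The barrel face with its slot is near (317,212), and the held key's grip is at (317,265) with the blade running down to (317,375). I'll zoom in on the barrel and work out the unit's pose.

```bash
python3 - <<'E'
from h import *
c=np.load("w2.npz"); im=cv2.imread("pics/w2.png")
k=cv2.resize(im[140:290,180:460],None,fx=2.8,fy=2.8,interpolation=cv2.INTER_CUBIC)
z=cv2.resize(im[180:230,270:365],None,fx=8,fy=8,interpolation=cv2.INTER_CUBIC); o=np.zeros((600,800,3),np.uint8)
z=z[:400,:760]; o[:400,:760]=cv2.convertScaleAbs(z,alpha=1.5); q=cv2.resize(k,None,fx=.47,fy=.47); o[402:402+q.shape[0],:q.shape[1]]=q
cv2.imwrite("pics/crop2.png",o)
hsv=cv2.cvtColor(im,cv2.COLOR_BGR2HSV); m=((hsv[...,0]>100)&(hsv[...,0]<125)&(hsv[...,1]>130)).astype(np.uint8)
m[:, :170]=0; m[:,470:]=0
P=[]
for x in range(225,415,5):   # bottom edge: first blue row
    ys=np.nonzero(m[130:180,x])[0]
    if len(ys): P.append((x,130+ys[0]))
W=np.array([onz(c,x,y-.5,0)[:2] for x,y in P],np.float32)
vx,vy,x0,y0=cv2.fitLine(W,cv2.DIST_HUBER,0,.01,.01).ravel()
if vy<0: vx,vy=-vx,-vy
res=(W-[x0,y0])@[-vy,vx]; print("line",vx,vy,"unit yaw",np.degrees(np.arctan2(-vx,vy)),"res",np.abs(res).max(),len(P))
L=[];Rr=[]
for y in range(170,255,5):
    xs=np.nonzero(m[y])[0]; L.append((xs.min()-.5,y)); Rr.append((xs.max()+.5,y))
# side edges: intersect image lines with bottom edge
def fit(p): a=cv2.fitLine(np.array(p,np.float32),cv2.DIST_HUBER,0,.01,.01).ravel(); return np.cross([a[2],a[3],1],[a[2]+a[0],a[3]+a[1],1])
b=fit([(x,y-.5) for x,y in P]); C=[]
for s in (L,Rr):
    q=np.cross(fit(s),b); q=q[:2]/q[2]; w=onz(c,*q,0); C.append(w[:2]); print("corner px",q,"world",w)
mid=(C[0]+C[1])/2; print("width",np.linalg.norm(C[0]-C[1]),"mid",mid,"mid px proj @95 mouth")
yaw=np.arctan2(-vx,vy); ux=np.array([np.cos(yaw),np.sin(yaw)]); mouth=np.r_[mid-30*ux,95]; print("mouth",mouth,proj(c,mouth))
E
```

```text
line -0.23929176 0.9709477 unit yaw 13.844743 res 1.2465262 38
corner px [213.81455046 158.42869711] world [ 6.81744934e+02  8.72677142e+01 -2.84217094e-14]
corner px [422.02168726 150.48676229] world [ 6.27829131e+02  3.05776432e+02 -2.84217094e-14]
width 225.06215474386852 mid [654.78703244 196.52207303] mid px proj @95 mouth
mouth [625.65860112 189.34331965  95.        ] [314.08241453 219.39945098]
```

View pics/crop2.png

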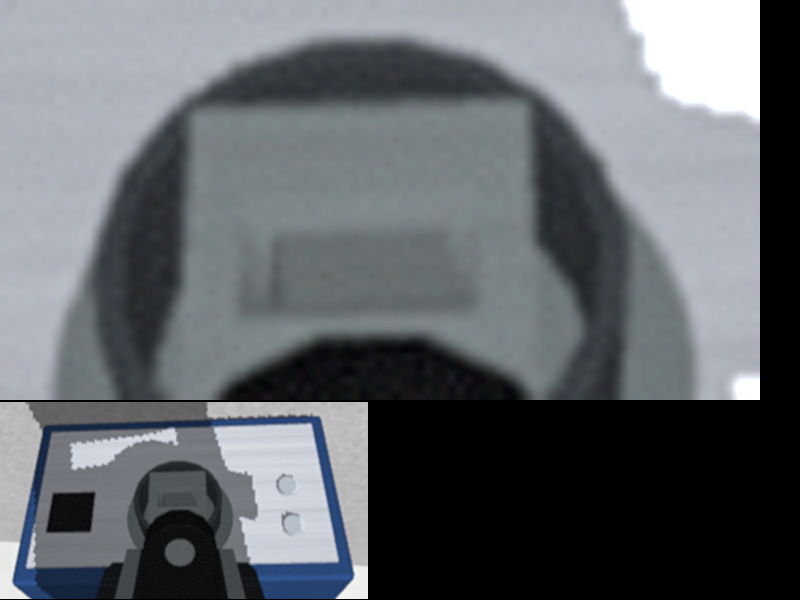

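```bash
python3 - <<'E'
from h import *
c=np.load("w2.npz"); im=cv2.imread("pics/w2.png"); g=cv2.cvtColor(im,cv2.COLOR_BGR2GRAY)
p=c["tp"];R=Ro.from_euler("xyz",c["tr"],degrees=True)
K=lambda x,y,z: proj(c,p+R.apply([2.4-x,-y,-(4+z)]))  # key coords rel. axis (z up); key x=-tool x, y=-tool y... 
print("tip top",K(67,0,1.75),"shoulder",K(62,8,3),K(62,-8,3),"grip front top",K(22,13,7),K(22,-13,7),"back",K(-23,0,7),K(-23,0,-7))
print("col 317 rows 215-400:",list(zip(range(216,400,4),g[216:400:4,317])))
for row in (325,340,355,368): 
    x=np.nonzero(g[row,285:350]>90)[0]; print(row,g[row,290:346:2])
t=optics.get_calibration("top")
A=onz(t,219.9,184.3,140);B=onz(t,288.6,173.6,140);print("top cam panel top corners",A,B,np.linalg.norm(A-B),(A+B)/2,np.degrees(np.arctan2(A[0]-B[0],B[1]-A[1])))
for uv in [(314.7,214.1)]: print("mouth@95",onz(c,*uv,95)); print("cam",c["pose"][:3,3])
for y in (-12.3,12.3,-9.3,9.3):
  ux=np.array([.971,.239]);uy=np.array([-.239,.971]); print(y,proj(c,np.r_[[625.7,189.3]+y*uy,95+7.3]),proj(c,np.r_[[625.7,189.3]+y*uy,95-7.3]))
E
```

```text
tip top [316.61497257 380.73842968] shoulder [301.4704126  375.39628845] [331.79055126 375.41283908] grip front top [289.52124602 317.1150841 ] [343.99868363 317.1533408 ] back [316.92565264 230.53217587] [316.86753979 218.54949859]
col 317 rows 215-400: [(216, np.uint8(71)), (220, np.uint8(86)), (224, np.uint8(11)), (228, np.uint8(11)), (232, np.uint8(16)), (236, np.uint8(12)), (240, np.uint8(18)), (244, np.uint8(70)), (248, np.uint8(92)), (252, np.uint8(91)), (256, np.uint8(92)), (260, np.uint8(90)), (264, np.uint8(70)), (268, np.uint8(16)), (272, np.uint8(17)), (276, np.uint8(12)), (280, np.uint8(14)), (284, np.uint8(13)), (288, np.uint8(13)), (292, np.uint8(17)), (296, np.uint8(15)), (300, np.uint8(11)), (304, np.uint8(15)), (308, np.uint8(15)), (312, np.uint8(10)), (316, np.uint8(87)), (320, np.uint8(89)), (324, np.uint8(88)), (328, np.uint8(87)), (332, np.uint8(85)), (336, np.uint8(88)), (340, np.uint8(86)), (344, np.uint8(88)), (348, np.uint8(87)), (352, np.uint8(89)), (356, np.uint8(90)), (360, np.uint8(89)), (364, np.uint8(87)), (368, np.uint8(87)), (372, np.uint8(87)), (376
[... 423 characters left out ...]
8  88  85  84
  85  88  84 149 241 237 237 236 236 236]
368 [236 237 237 237 238 240 169  80  89  87  88  89  85  87  87  87  86  85
  87  88  83 165 243 239 240 239 237 237]
top cam panel top corners [618.87333229 298.55118425 140.        ] [667.00700949  84.63760811 140.        ] 219.2621010057452 [642.94017089 191.59439618 140.        ] -167.31882044665227
mouth@95 [616.3538788  188.20771097  95.        ]
cam [380.87343134 146.29884437 226.73666516]
-12.3 [299.43129728 227.48534479] [299.8813189  212.35066544]
12.3 [328.61611999 226.70909597] [328.2929813  211.52856668]
-9.3 [302.97637878 227.39105382] [303.33284629 212.25079461]
9.3 [325.04290416 226.80413525] [324.81479076 211.62920902]
```

```bash
python3 - <<'E'
from h import *
print(go([530,166.6,150],down(193.7)))
p,R=tcp(); print(go([530,166.6,150],down(193.7),p,down(193.7)))
E
```

```text
(array([17.3, -7.2, 13.2]), array([-0.0202,  0.7004, -0.0559]))
(array([ 5.1, -6.9, 21.2]), array([0., 0., 0.]))
```

Request:
apply_moves:
  targets:
    - [0, 0, 0, -0.005, 0.175, -0.014, 0.9]
    - [0, 0, 0, -0.005, 0.175, -0.014, 0.9]
    - [0, 0, 0, -0.005, 0.175, -0.014, 0.9]
    - [0, 0, 0, -0.005, 0.175, -0.014, 0.9]
    - [5, -7, 15, 0, 0, 0, 0.9]
    - [0, 0, 0, 0, 0, 0, 0.9]
    - [0, 0, 0, 0, 0, 0, 0.9]
    - [0, 0, 0, 0, 0, 0, 0.9]

```text
time: 9.57
tool_pos: [527.6, 166.3, 154.4]
tcp_rot: [-180.0, 0.1, -166.3]
ft_force: [0.4, 0.8, 0.4]
finger_gap: 24.8
grip_force: 49.2
```

```bash
python3 - <<'E'
from h import *
print(sensors.sense()["tcp_rot"],go([530,166.6,91],down(193.7)))
E
```

```text
[-1.79981929e+02  7.33729953e-02 -1.66272269e+02] (array([-2.3, -0.2, 63.4]), array([-0.0003,  0.0013,  0.0005]))
```

Request:
apply_moves:
  targets:
    - [-2.3, -0.2, 20, 0, 0, 0, 0.9]
    - [0, 0, 22, 0, 0, 0, 0.9]
    - [0, 0, 16, 0, 0, 0, 0.9]
    - [0, 0, 5, 0, 0, 0, 0.9]
    - [0, 0, 0, 0, 0, 0, 0.9]
    - [0, 0, 0, 0, 0, 0, 0.9]

```text
time: 10.32
tool_pos: [530.5, 166.5, 90.6]
tcp_rot: [-180.0, -0.0, -166.3]
ft_force: [-0.2, 0.7, -0.6]
finger_gap: 24.3
grip_force: 49.2
```

```bash
python3 - <<'E'
from h import *
s=sensors.sense(); print(s["tcp_rot"],s["joint_pos"],go([530,166.6,91],down(193.7)))
c=optics.get_calibration("wrist"); np.savez("w3.npz",tp=s["tool_pos"],tr=s["tcp_rot"],**c)
w=cv2.cvtColor(optics.snapshot("wrist"),cv2.COLOR_RGB2BGR); cv2.imwrite("pics/w3.png",w)
t=cv2.cvtColor(optics.snapshot("top"),cv2.COLOR_RGB2BGR); cv2.imwrite("pics/t3.png",t)
a=cv2.resize(w,(600,375)); b=cv2.resize(t[160:215,220:300],None,fx=4,fy=4,interpolation=cv2.INTER_CUBIC)
o=np.zeros((600,800,3),np.uint8); o[:375,:600]=a; o[380:600,:320]=b; cv2.imwrite("pics/c3.png",o)
E
```

```text
[-1.79980222e+02 -3.90075656e-02 -1.66277830e+02] [ 1.21602360e+01  7.20639760e+00  1.00713937e+02 -2.18918086e-02
  7.21181209e+01 -9.15552121e+01] (array([ 0.4,  0.2, -0.4]), array([-0.0003, -0.0007,  0.0004]))
```

View pics/c3.png

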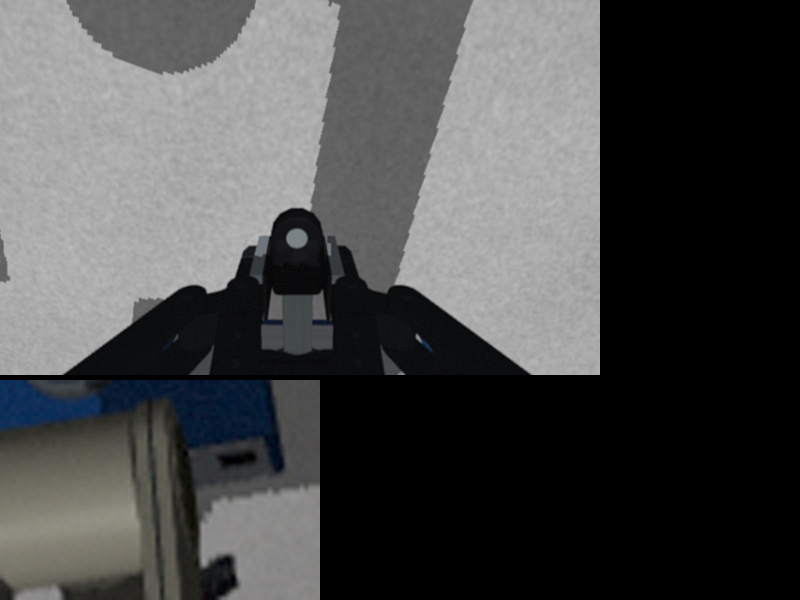

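The key is held straight in the fingers: the grip is at (296,240) in this crop and the blade points at the panel. The wrist camera can't see the mouth from here, so I'll go in by feel.

Request:
apply_moves:
  targets:
    - [-10, 0, 0, 0, 0, 0, 0.9]
    - [-8, 0, 0, 0, 0, 0, 0.9]
    - [-3, 0, 0, 0, 0, 0, 0.9]
    - [-3, 0, 0, 0, 0, 0, 0.9]
    - [-2, 0, 0, 0, 0, 0, 0.9]
    - [-2, 0, 0, 0, 0, 0, 0.9]
    - [0, 0, 0, 0, 0, 0, 0.9]

```text
time: 11.3
tool_pos: [557.2, 173.1, 89.8]
tcp_rot: [-180.0, -0.1, -166.3]
ft_force: [-0.8, 0.4, -0.6]
finger_gap: 24.5
grip_force: 49.3
```

Request:
apply_moves:
  targets:
    - [-2, 0, -0.8, 0, 0, 0, 0.9]
    - [-2, 0, 0, 0, 0, 0, 0.9]
    - [-2, 0, 0, 0, 0, 0, 0.9]
    - [-2, 0, 0, 0, 0, 0, 0.9]
    - [0, 0, 0, 0, 0, 0, 0.9]

```text
time: 11.92
tool_pos: [564.9, 175.0, 90.4]
tcp_rot: [-180.0, -0.1, -166.3]
ft_force: [0.3, -0.0, -0.4]
finger_gap: 24.2
grip_force: 49.3
```

Request:
apply_moves:
  targets:
    - [-2, 0, 0, 0, 0, 0, 0.9]
    - [-2, 0, 0, 0, 0, 0, 0.9]
    - [-2, 0, 0, 0, 0, 0, 0.9]
    - [-2, 0, 0, 0, 0, 0, 0.9]
    - [0, 0, 0, 0, 0, 0, 0.9]

```text
time: 12.55
tool_pos: [572.7, 176.9, 90.4]
tcp_rot: [-180.0, -0.1, -166.3]
ft_force: [0.2, 0.8, 0.1]
finger_gap: 24.7
grip_force: 49.3
```

Request:
apply_moves:
  targets:
    - [-2, 0, 0, 0, 0, 0, 0.9]
    - [-2, 0, 0, 0, 0, 0, 0.9]
    - [-2, 0, 0, 0, 0, 0, 0.9]
    - [-2, 0, 0, 0, 0, 0, 0.9]
    - [0, 0, 0, 0, 0, 0, 0.9]

```text
time: 13.18
tool_pos: [578.7, 178.4, 89.7]
tcp_rot: [-180.0, -0.4, -166.3]
ft_force: [-6.9, -1.9, 3.2]
finger_gap: 24.4
grip_force: 49.5
```

Request:
apply_moves:
  targets:
    - [0, 0, -0.8, 0, 0, 0, 0.9]
    - [-2, 0, 0, 0, 0, 0, 0.9]
    - [-2, 0, 0, 0, 0, 0, 0.9]
    - [0, 0, 0, 0, 0, 0, 0.9]

```text
time: 13.68
tool_pos: [579.0, 178.7, 89.3]
tcp_rot: [-180.0, -0.8, -166.3]
ft_force: [-22.9, -5.5, 10.3]
finger_gap: 24.5
grip_force: 50.3
```

```bash
python3 - <<'E'
from h import *
s=sensors.sense(); print(s["tool_pos"],s["tcp_rot"],s["ft_force"],s["wrist_torque"])
c=optics.get_calibration("wrist")
w=cv2.cvtColor(optics.snapshot("wrist"),cv2.COLOR_RGB2BGR); cv2.imwrite("pics/w4.png",w)
t=cv2.cvtColor(optics.snapshot("scene"),cv2.COLOR_RGB2BGR); cv2.imwrite("pics/s4.png",t)
g=cv2.cvtColor(w,cv2.COLOR_BGR2GRAY)
p,R=tcp(); print("pred grip front",proj(c,p+R.apply([2.4-22,0,-11])),"tip",proj(c,p+R.apply([2.4-67,0,-4])))
o=np.zeros((600,800,3),np.uint8); o[:400,:]=cv2.resize(w[230:400,150:490],(800,400),interpolation=cv2.INTER_CUBIC)
a=cv2.resize(t[200:260,310:390],None,fx=3.3,fy=3.3,interpolation=cv2.INTER_CUBIC); o[402:600,:264]=a[:198]; cv2.imwrite("pics/c4.png",o)
E
```

```text
[579.02576838 178.71454543  89.3395211 ] [-179.99570277   -0.82343524 -166.25384591] [-22.92952228  -5.54129297  10.34369826] [-0.84933023  3.57624919  0.0945471 ]
pred grip front [317.00647911 316.76454662] tip [316.84095115 377.82688614]
```

View pics/c4.png

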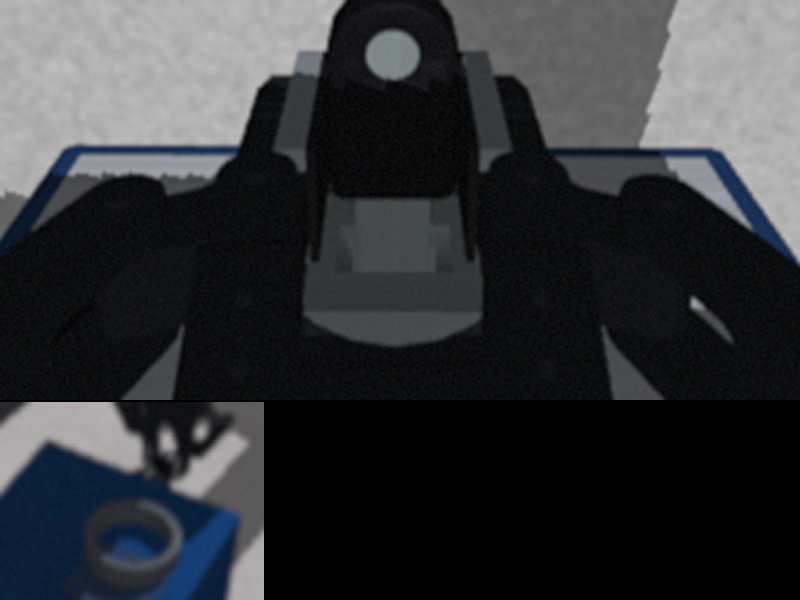

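The blade is inside the slot: in the crop it enters below the grip at about (395,235), between the chamfers. The push has now hit something firm. I'll check insertion depth against the panel's bottom edge (crop row 148).

```bash
python3 - <<'E'
from h import *
c=optics.get_calibration("wrist"); im=cv2.imread("pics/w4.png"); p,R=tcp()
hsv=cv2.cvtColor(im,cv2.COLOR_BGR2HSV); m=((hsv[...,0]>100)&(hsv[...,0]<125)&(hsv[...,1]>130))
P=[]
for x in list(range(186,245,3))+list(range(395,450,3)):
    ys=np.nonzero(m[270:320,x])[0]
    if len(ys): P.append((x,270+ys[0]-.5))
a=cv2.fitLine(np.array(P,np.float32),cv2.DIST_HUBER,0,.01,.01).ravel(); print("edge row at 317:",a[3]+(317-a[2])*a[1]/a[0],"slope",a[1]/a[0])
def side(rows,f):
    q=[(f(np.nonzero(m[y])[0]),y) for y in rows]; l=cv2.fitLine(np.array(q,np.float32),cv2.DIST_HUBER,0,.01,.01).ravel(); return l
def inter(l):
    A=np.cross([a[2],a[3],1],[a[2]+a[0],a[3]+a[1],1]);B=np.cross([l[2],l[3],1],[l[2]+l[0],l[3]+l[1],1]);q=np.cross(A,B);return q[:2]/q[2]
l=inter(side(range(298,325,2),lambda s:s.min()-.5)); r_=inter(side(range(298,325,2),lambda s:s.max()+.5))
for z in (0,2,5):
    L=onz(c,*l,z);Q=onz(c,*r_,z);mid=(L+Q)/2; u=R.apply([-1,0,0])
    print(z,l,r_,"w",np.linalg.norm(L-Q),"mid",mid,"dist TCP->panel",(mid-p)@u,"lat",(mid-p)@R.apply([0,1,0]), "yaw",np.degrees(np.arctan2(L[0]-Q[0],Q[1]-L[1])))
E
```

```text
edge row at 317: 292.99203 slope 0.0046818973
0 [178.51185272 292.34543492] [454.63527558 293.6347075 ] w 225.00796377623678 mid [649.79802871 195.97797925   0.        ] dist TCP->panel 74.12885669287446 lat -0.06577351223109099 yaw 13.525616674732671
2 [178.51185272 292.34543492] [454.63527558 293.6347075 ] w 223.07222534895132 mid [648.5137517  195.66128507   2.        ] dist TCP->panel 72.77772324794785 lat -0.06827765694154336 yaw 13.525616674732664
5 [178.51185272 292.34543492] [454.63527558 293.6347075 ] w 220.16861770802316 mid [646.58733619 195.1862438    5.        ] dist TCP->panel 70.75102308055814 lat -0.07203387400733219 yaw 13.525616674732655
```

Request:
apply_moves:
  targets:
    - [2, 0, 0, 0, 0, 0, 0.9]
    - [0, 0, -1, 0, -0.012, 0, 0.9]
    - [0, 0, 0, 0, 0, 0, 0.9]

```text
time: 14.15
tool_pos: [578.9, 178.7, 90.0]
tcp_rot: [180.0, 0.1, -166.3]
ft_force: [-9.6, -1.3, -1.7]
finger_gap: 24.8
grip_force: 49.4
```

Level, and the vertical force has gone. I'll push again.

Request:
apply_moves:
  targets:
    - [-2, 0, 0, 0, -0.006, 0, 0.9]
    - [-2, 0, 0, 0, -0.006, 0, 0.9]
    - [0, 0, 0, 0, 0, 0, 0.9]

```text
time: 14.52
tool_pos: [579.2, 178.8, 88.9]
tcp_rot: [-180.0, 0.3, -166.3]
ft_force: [-27.4, -6.8, 8.2]
finger_gap: 24.4
grip_force: 50.5
```

Request:
apply_moves:
  targets:
    - [-2, 0, 0, 0, -0.006, 0, 0.9]
    - [-1, 0, 0, 0, -0.003, 0, 0.9]
    - [0, 0, 0, 0, 0, 0, 0.9]

```text
time: 14.9
tool_pos: [579.3, 178.9, 88.3]
tcp_rot: [-180.0, 0.5, -166.2]
ft_force: [-40.1, -9.8, 15.9]
finger_gap: 24.8
grip_force: 51.5
```

```bash
python3 - <<'E'
from h import *
c=optics.get_calibration("wrist"); p,R=tcp()
w=cv2.cvtColor(optics.snapshot("wrist"),cv2.COLOR_RGB2BGR); cv2.imwrite("pics/w5.png",w)
z=cv2.resize(w[300:385,265:365],None,fx=7,fy=7,interpolation=cv2.INTER_CUBIC); cv2.imwrite("pics/c5.png",cv2.convertScaleAbs(z,alpha=2))
for s in (37,42): print(s,"face z=7.3",proj(c,p+R.apply([2.4-s,0,-11.3])),"lip in",proj(c,p+R.apply([2.4-s-3,0,-8.3])),"face z18",proj(c,p+R.apply([2.4-s,0,-22])),"face z28",proj(c,p+R.apply([2.4-s,0,-32])),"grip front",proj(c,p+R.apply([2.4-22,0,-11])))
E
```

```text
37 face z=7.3 [316.9556229  342.74038774] lip in [316.93801426 343.22635564] face z18 [316.98407296 359.69868262] face z28 [317.01433656 377.73797504] grip front [317.00911197 316.79931269]
42 face z=7.3 [316.93821669 350.91528473] lip in [316.92117399 351.21025169] face z18 [316.965215   368.23749673] face z28 [316.99389533 386.63889601] grip front [317.00911197 316.79931269]
```

View pics/c5.png

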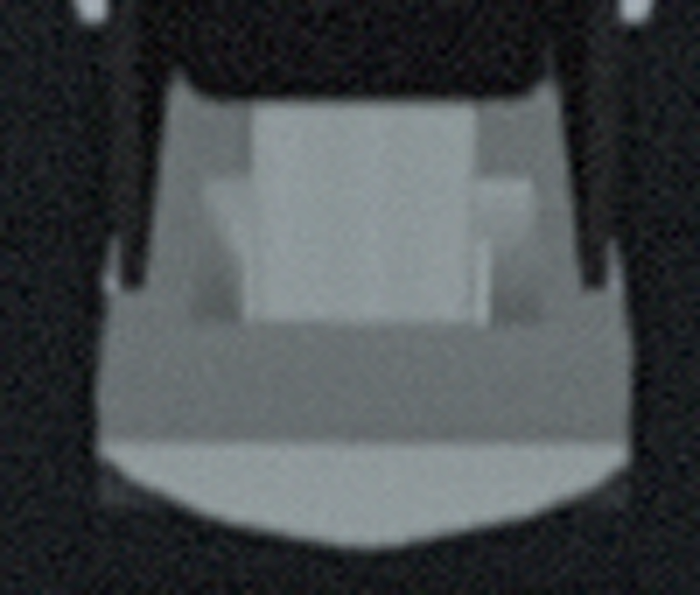

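The grip's front edge is at crop row 97 and the slot's upper lip at row 322. That gives about 18–19 mm of visible blade against the 15 expected, so it may be a few mm short. I'll use force and moment to find where the contact is, then raise the key and try again.

```bash
cat > ft.py <<'E'
from h import *
s=sensors.sense(); p,R=tcp(); f=R.inv().apply(s["ft_force"]); t=R.inv().apply(s["wrist_torque"])*1000
print(s["time"],"p",np.round(p,2),"rot",np.round(s["tcp_rot"],2),"F tool",np.round(f,1),"T tool Nmm",np.round(t))
E
python3 ft.py
```

```text
14.95 p [579.28 178.87  88.25] rot [-180.      0.47 -166.24] F tool [ 41.4  -0.7 -15.8] T tool Nmm [  11. 6560.   -0.]
```

Request:
apply_moves:
  targets:
    - [3, 0, -1.5, 0, 0, 0, 0.9]
    - [0, 0, -1, 0, 0, 0, 0.9]
    - [0, 0, 0, 0, 0, 0, 0.9]

```text
time: 15.32
tool_pos: [579.2, 178.8, 89.9]
tcp_rot: [180.0, 0.8, -166.3]
ft_force: [-18.7, -4.6, -3.8]
finger_gap: 24.1
grip_force: 49.4
```

```bash
python3 ft.py
```

```text
15.325 p [579.16 178.81  89.9 ] rot [ 179.99    0.85 -166.26] F tool [19.3 -0.1  3.6] T tool Nmm [-100. 3424.  -11.]
```

Request:
apply_moves:
  targets:
    - [-2, 0, -0.5, 0, 0, 0, 0.9]
    - [-2, 0, -0.5, 0, 0, 0, 0.9]
    - [0, 0, 0, 0, 0, 0, 0.9]

```text
time: 15.7
tool_pos: [579.4, 178.9, 89.4]
tcp_rot: [180.0, 0.3, -166.3]
ft_force: [-34.3, -9.0, 2.0]
finger_gap: 24.6
grip_force: 50.0
```

```bash
python3 ft.py
```

```text
15.7 p [579.39 178.94  89.38] rot [ 180.      0.35 -166.25] F tool [35.4 -0.6 -2.2] T tool Nmm [ -16. 5778.   -7.]
```

Request:
apply_moves:
  targets:
    - [3, 0, 0, 0, 0, 0, 0.9]
    - [0, 0, 0, 0, 0, 0, 0.7]
    - [0, 0, 0, 0, 0, 0, 0.4]
    - [0, 0, 0, 0, 0, 0, 0.3]
    - [0, 0, 0, 0, 0, 0, 0.3]
    - [0, 0, -25, 0, 0, 0, 0.3]
    - [0, 0, -30, 0, 0, 0, 0.3]
    - [0, 0, -25, 0, 0, 0, 0.3]
    - [0, 0, 0, 0, 0, 0, 0.3]
    - [0, 0, 0, 0, 0, 0, 0.3]

```text
time: 16.95
tool_pos: [584.4, 179.7, 174.9]
tcp_rot: [-180.0, 1.7, -166.3]
ft_force: [-0.6, -0.5, 0.5]
finger_gap: 59.6
grip_force: 0.0
```

```bash
python3 - <<'E'
from h import *
c=optics.get_calibration("wrist"); p,R=tcp(); np.savez("w6.npz",tp=p,**c)
w=cv2.cvtColor(optics.snapshot("wrist"),cv2.COLOR_RGB2BGR); cv2.imwrite("pics/w6.png",w)
print(p, sensors.sense()["tcp_rot"])
z=cv2.resize(w[170:290,257:377],None,fx=5,fy=5,interpolation=cv2.INTER_CUBIC); cv2.imwrite("pics/c6.png",cv2.convertScaleAbs(z,alpha=1.8))
E
```

```text
[584.37865534 179.72091297 174.93444785] [-179.98642803    1.6584431  -166.27963295]
```

View pics/c6.png

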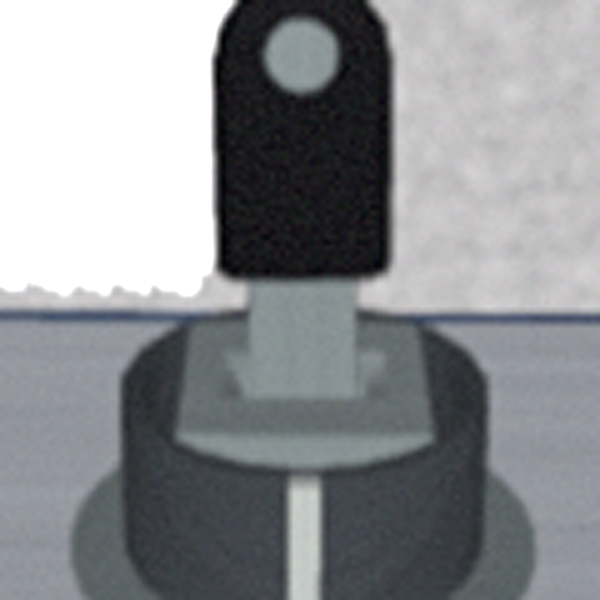

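The picture shows the key standing alone in the barrel. The grip's front edge is at crop y≈278, the slot lip over the blade at y≈397, and the white mark is still on top at (305,475). Next I'll work out the visible blade length and the barrel's front position.

```bash
python3 - <<'E'
from h import *
c=np.load("w6.npz"); im=cv2.imread("pics/w6.png"); g=cv2.cvtColor(im,cv2.COLOR_BGR2GRAY).astype(int)
print("col317",[(y,g[y,317]) for y in range(150,280,1) if abs(g[y+1,317]-g[y-1,317])>8])
print("col306",[(y,g[y,309]) for y in range(222,280,1) if abs(g[y+1,309]-g[y-1,309])>6])
u=np.array([np.cos(np.radians(13.7)),np.sin(np.radians(13.7)),0])
a=lambda row,z: round(float((onz(c,317,row,z)-c["tp"])@u),1)
fr,lip,back=225.6,249.4,168.5
for z in (101,102,103): print(z,"front",a(fr,z),"lip",a(lip,z),"back",a(back,z))
print("mark front z123:",a(170+474/5,123),"plate top edge z113",a(170+436/5,113), "arc", a(264,120))
print("width grip", np.linalg.norm(onz(c,257+213/5,215,102)-onz(c,257+390/5,215,102)), "barrel width z95",np.linalg.norm(onz(c,257+123/5,249,95)-onz(c,257+487/5,249,95)),"chamfer w",np.linalg.norm(onz(c,257+228/5,241,97)-onz(c,257+384/5,241,97)))
E
```

```text
col317 [(162, np.int64(187)), (163, np.int64(151)), (164, np.int64(68)), (165, np.int64(11)), (166, np.int64(8)), (172, np.int64(21)), (173, np.int64(39)), (174, np.int64(69)), (175, np.int64(84)), (186, np.int64(84)), (187, np.int64(75)), (188, np.int64(53)), (189, np.int64(25)), (190, np.int64(12)), (224, np.int64(13)), (225, np.int64(26)), (226, np.int64(60)), (227, np.int64(80)), (249, np.int64(73)), (250, np.int64(61)), (256, np.int64(62)), (257, np.int64(73)), (262, np.int64(78)), (263, np.int64(65)), (265, np.int64(68)), (266, np.int64(82)), (267, np.int64(96)), (268, np.int64(110))]
col306 [(224, np.int64(12)), (225, np.int64(31)), (226, np.int64(61)), (227, np.int64(78)), (248, np.int64(80)), (249, np.int64(72)), (250, np.int64(63)), (255, np.int64(58)), (256, np.int64(66)), (257, np.int64(73)), (258, np.int64(78)), (261, np.int64(79)), (262, np.int64(67)), (263, np.int64(42)), (265, np.int64(37))]
101 front 10.9 lip 30.0 back -30.9
102 front 10.4 lip 29.4 back -31.2
103 front 10.0 lip 28.9 back -31.4
mark front z123: 29.5 plate top edge z113 29.5 arc 30.7
width grip 24.73628293131838 barrel width z95 54.68344569638433 chamfer w 23.001991601482025
```

Request:
apply_moves:
  targets:
    - [5, 0.5, 0, 0, 0.02, 0, 0.3]
    - [0, 0, 30, 0, 0, 0, 0.3]
    - [0, 0, 30, 0, 0, 0, 0.3]
    - [0, 0, 20, 0, 0, 0, 0.3]
    - [0, 0, 7, 0, 0, 0, 0.3]
    - [0, 0, 0, 0, 0, 0, 0.3]
    - [0, 0, 0, 0, 0, 0, 0.3]

```text
time: 17.88
tool_pos: [581.5, 179.5, 90.0]
tcp_rot: [-180.0, 0.7, -166.3]
ft_force: [-0.4, -0.6, 0.2]
finger_gap: 60.1
grip_force: 0.0
```

```bash
python3 ft.py
```

```text
17.875 p [581.5  179.52  89.97] rot [-179.98    0.74 -166.28] F tool [ 0.5 -0.5 -0.2] T tool Nmm [15. 21. 64.]
```

```bash
python3 - <<'E'
from h import *
c=np.load("w6.npz"); u=np.array([np.cos(np.radians(13.7)),np.sin(np.radians(13.7)),0]); 
for ins in (26,30):
  for ph in (0,3,6,8):
    s,k=np.sin(np.radians(ph)),np.cos(np.radians(ph))
    def pt(x,z): # key x, z rel axis; pivot: key x at 3 inside mouth
        xp=67-ins+3; dx=x-xp; a=29.5+3+dx*k-z*s*1; zz=95-(1.3 if ph else 0)+dx*s+z*k
        q=c["tp"]+a*u; return proj(c,np.r_[q[:2],zz])[1]
    w=lambda x,z:0
    print(ins,ph,"front top",round(pt(22,7),1),"back bottom",round(pt(-23,-7),1),"back top",round(pt(-23,7),1))
print("observed front 225.6, back 163.5")
E
```

```text
26 0 front top 225.7 back bottom 158.7 back top 163.6
26 3 front top 223.8 back bottom 157.8 back top 161.4
26 6 front top 222.8 back bottom 157.6 back top 160.1
26 8 front top 222.2 back bottom 157.6 back top 159.4
30 0 front top 230.8 back bottom 164.3 back top 169.5
30 3 front top 229.0 back bottom 163.4 back top 167.3
30 6 front top 228.1 back bottom 163.1 back top 165.9
30 8 front top 227.5 back bottom 163.1 back top 165.2
observed front 225.6, back 163.5
```

Request:
apply_moves:
  targets:
    - [0, 0, 4, 0, 0, 0, 0.3]
    - [0, 0, 0, 0, 0, 0, 0.5]
    - [0, 0, 0, 0, 0, 0, 0.7]
    - [0, 0, 0, 0, 0, 0, 0.9]
    - [0, 0, 0, 0, 0, 0, 0.9]
    - [0, 0, 0, 0, 0, 0, 0.9]
  force: 50

```text
time: 18.62
tool_pos: [580.7, 179.3, 84.7]
tcp_rot: [-180.0, 0.6, -166.3]
ft_force: [-1.8, -0.0, 2.2]
finger_gap: 24.5
grip_force: 52.6
```

```bash
python3 ft.py
```

```text
18.625 p [580.66 179.34  84.75] rot [-179.99    0.63 -166.28] F tool [ 1.7  0.4 -2.2] T tool Nmm [ 36. 134. -47.]
```

Request:
apply_moves:
  targets:
    - [0, 0, -2, 0, 0.045, 0, 0.9]
    - [0, 0, -2, 0, 0.045, 0, 0.9]
    - [0, 0, -0.5, 0, 0, 0, 0.9]
    - [0, 0, 0, 0, 0, 0, 0.9]

```text
time: 19.12
tool_pos: [580.4, 179.2, 88.5]
tcp_rot: [-180.0, -4.5, -166.3]
ft_force: [-0.6, -0.7, -0.2]
finger_gap: 24.5
grip_force: 52.4
```

```bash
python3 ft.py
```

```text
19.125 p [580.39 179.23  88.5 ] rot [-179.98   -4.54 -166.28] F tool [ 0.8 -0.5  0.2] T tool Nmm [101. 224.  38.]
```

Request:
apply_moves:
  targets:
    - [-1, 0, 0, 0, 0, 0, 0.9]
    - [-1, 0, 0, 0, 0, 0, 0.9]
    - [-1, 0, 0, 0, 0, 0, 0.9]
    - [0, 0, 0, 0, 0, 0, 0.9]

```text
time: 19.62
tool_pos: [580.6, 179.3, 87.8]
tcp_rot: [-180.0, -4.9, -166.3]
ft_force: [-13.5, -4.4, 4.3]
finger_gap: 24.4
grip_force: 52.8
```

```bash
python3 ft.py
```

```text
19.625 p [580.6  179.31  87.81] rot [-179.98   -4.89 -166.28] F tool [14.5 -1.1 -3.1] T tool Nmm [ 153. 2084.  118.]
```

Request:
apply_moves:
  targets:
    - [0, 0, -0.8, 0, 0, 0, 0.9]
    - [0, 0, -0.8, 0, 0, 0, 0.9]
    - [-0.5, 0, -0.8, 0, 0.01, 0, 0.9]
    - [-0.5, 0, -0.8, 0, 0.01, 0, 0.9]
    - [0, 0, 0, 0, 0, 0, 0.9]

```text
time: 20.25
tool_pos: [580.5, 179.3, 89.9]
tcp_rot: [-180.0, -6.2, -166.3]
ft_force: [-16.7, -5.0, 1.9]
finger_gap: 24.5
grip_force: 52.5
```

```bash
python3 ft.py
```

```text
20.25 p [580.53 179.29  89.88] rot [-179.98   -6.24 -166.28] F tool [17.5 -0.9  0. ] T tool Nmm [ 140. 2630.   57.]
```

Request:
apply_moves:
  targets:
    - [0, 0.8, 0.5, 0, 0, 0, 0.9]
    - [0, 0.8, 0.5, 0, 0, 0, 0.9]
    - [0, -0.8, 0, 0, 0, 0, 0.9]
    - [0, -0.8, 0, 0, 0, 0, 0.9]
    - [0, -0.8, 0, 0, 0, 0, 0.9]
    - [0, -0.8, 0, 0, 0, 0, 0.9]
    - [0, 0.8, 0, 0, 0, 0, 0.9]
    - [0, 0.8, 0, 0, 0, 0, 0.9]
    - [0, 0, 0, 0, 0, 0, 0.9]

```text
time: 21.38
tool_pos: [580.5, 179.3, 89.3]
tcp_rot: [-180.0, -6.2, -166.3]
ft_force: [-17.2, -5.2, 3.9]
finger_gap: 24.3
grip_force: 52.7
```

```bash
python3 ft.py
```

```text
21.375 p [580.51 179.32  89.32] rot [-179.97   -6.2  -166.27] F tool [18.2 -0.9 -1.9] T tool Nmm [  61. 2689.   65.]
```

No sweep moves it any further: the stop is rigid and purely axial at the same place each time, so I take it as the bottom of the slot. Now I'll work out the turn about the lock's axis.

```bash
python3 - <<'E'
from h import *
p,R=tcp(); u=np.array([np.cos(np.radians(13.7)),np.sin(np.radians(13.7)),0])
ax=R.inv().apply(u); w=0.12*ax; r=R.inv().apply([0,0,-5.3]); d=(Ro.from_rotvec(w).as_matrix()-np.eye(3))@r
print(ax,"w",w,"shift",d, sensors.sense()["joint_pos"])
E
```

```text
[-9.94151490e-01 -5.40692369e-04 -1.07993159e-01] w [-1.19298179e-01 -6.48830843e-05 -1.29591791e-02] shift [ 0.0038083   0.63445603 -0.0382346 ] [ 12.43314744  20.59776162  85.38733868  -0.17027082  80.21240091
 -91.25829647]
```

Request:
apply_moves:
  targets:
    - [2, 0, 0, 0, 0, 0, 0.9]
    - [0, 0.63, 0, -0.119, 0, -0.013, 0.9]
    - [0, 0.63, 0, -0.119, 0, -0.013, 0.9]
    - [0, 0.63, -0.1, -0.119, 0, -0.013, 0.9]
    - [0, 0.63, 0, -0.119, 0, -0.013, 0.9]
    - [0, 0, 0, 0, 0, 0, 0.9]

```text
time: 22.12
tool_pos: [580.1, 180.7, 90.2]
tcp_rot: [152.3, -5.3, -163.5]
ft_force: [-11.0, -3.7, 3.2]
finger_gap: 24.1
grip_force: 52.5
```

```bash
python3 ft.py; python3 -c "
from h import *
print(sensors.sense()['joint_pos'].round(1))"
```

```text
22.125 p [580.06 180.71  90.24] rot [ 152.26   -5.28 -163.47] F tool [11.8  0.6 -2.1] T tool Nmm [ 234. 1783.   17.]
[  -2.2   24.6   84.8   24.6   85.5 -112.6]
```

Request:
apply_moves:
  targets:
    - [0, 0.63, 0, -0.119, 0, -0.013, 0.9]
    - [0, 0.63, 0, -0.119, 0, -0.013, 0.9]
    - [0, 0.3, 0, -0.06, 0, -0.006, 0.9]
    - [0, 0.2, 0, -0.04, 0, -0.004, 0.9]
    - [0, 0, 0, 0, 0, 0, 0.9]

```text
time: 22.75
tool_pos: [579.6, 182.8, 91.4]
tcp_rot: [132.9, -4.0, -161.7]
ft_force: [-11.1, -5.3, 1.5]
finger_gap: 25.1
grip_force: 52.6
```

```bash
python3 ft.py; python3 -c "
from h import *
print(sensors.sense()['joint_pos'].round(1))"
```

```text
22.75 p [579.56 182.76  91.44] rot [ 132.87   -4.02 -161.69] F tool [12.2 -0.5 -1.6] T tool Nmm [ 420. 2001.   35.]
[  -9.8   33.5   81.1   38.7   94.  -123.8]
```

Request:
apply_moves:
  targets:
    - [0, 0.2, 0, -0.04, 0, -0.004, 0.9]
    - [0, 0.2, 0, -0.04, 0, -0.004, 0.9]
    - [0, 0, 0, 0, 0, 0, 0.9]

```text
time: 23.12
tool_pos: [579.5, 183.1, 91.8]
tcp_rot: [128.3, -3.7, -161.4]
ft_force: [-10.8, -5.3, 1.5]
finger_gap: 24.5
grip_force: 52.6
```

```bash
python3 ft.py
```

```text
23.125 p [579.53 183.09  91.81] rot [ 128.28   -3.66 -161.38] F tool [12.  -0.4 -1.6] T tool Nmm [ 485. 1950.   34.]
```

Request:
apply_moves:
  targets:
    - [0, 0.15, 0, -0.03, 0, -0.003, 0.9]
    - [0, 0.15, 0, -0.03, 0, -0.003, 0.9]
    - [0, 0, 0, 0, 0, 0, 0.9]

```text
time: 23.5
tool_pos: [579.5, 183.3, 92.1]
tcp_rot: [124.9, -3.4, -161.1]
ft_force: [-11.5, -5.3, 0.6]
finger_gap: 24.4
grip_force: 52.5
```

```bash
python3 ft.py
```

```text
23.5 p [579.46 183.33  92.13] rot [ 124.86   -3.37 -161.15] F tool [12.6 -0.8 -1. ] T tool Nmm [ 709. 1998.   22.]
```

Request:
apply_moves:
  targets:
    - [0, 0.15, 0, -0.03, 0, -0.003, 0.9]
    - [0, 0.15, 0, -0.03, 0, -0.003, 0.9]
    - [0, 0, 0, 0, 0, 0, 0.9]

```text
time: 23.88
tool_pos: [579.5, 183.3, 92.1]
tcp_rot: [121.5, -3.1, -161.0]
ft_force: [-12.1, -5.1, 0.9]
finger_gap: 24.8
grip_force: 52.6
```

```bash
python3 ft.py; python3 - <<'E'
from h import *
w=cv2.cvtColor(optics.snapshot("wrist"),cv2.COLOR_RGB2BGR); cv2.imwrite("pics/w7.png",w)
E
```

```text
23.875 p [579.48 183.29  92.14] rot [ 121.46   -3.1  -160.96] F tool [13.1 -0.3 -0.9] T tool Nmm [1122. 2055.   90.]
```

Torque is climbing steeply with no further rotation, so the lock is at its stop. I'll push once more axially, unwind within the play, release and back off.

Request:
apply_moves:
  targets:
    - [-2.5, 0, 0, 0, 0, 0, 0.9]
    - [0, 0, 0, 0, 0, 0, 0.9]
    - [2.5, 0, 0, 0, 0, 0, 0.9]
    - [1, 0, 0, 0.08, 0, 0.008, 0.9]
    - [0, 0, 0, 0.04, 0, 0.004, 0.9]
    - [0, 0, 0, 0, 0, 0, 0.9]

```text
time: 24.68
tool_pos: [579.4, 183.4, 92.5]
tcp_rot: [128.5, -3.5, -161.4]
ft_force: [-5.1, -3.4, -3.4]
finger_gap: 24.6
grip_force: 52.3
```

```bash
python3 ft.py
```

```text
24.675 p [579.37 183.43  92.5 ] rot [ 128.55   -3.54 -161.4 ] F tool [ 5.7 -3.9  1.1] T tool Nmm [1055. 1005.  199.]
```

Request:
apply_moves:
  targets:
    - [0, 0, 0, 0, 0, 0, 0.75]
    - [0, 0, 0, 0, 0, 0, 0.6]
    - [0, 0, 0, 0, 0, 0, 0.45]
    - [0, 0, 0, 0, 0, 0, 0.3]
    - [0, 0, 0, 0, 0, 0, 0.3]
    - [0, 0, -8, 0, 0, 0, 0.3]
    - [0, 0, -20, 0, 0, 0, 0.3]
    - [0, 0, -30, 0, 0, 0, 0.3]
    - [0, 0, -22, 0, 0, 0, 0.3]
    - [0, 0, 0, 0, 0, 0, 0.3]
    - [0, 0, 0, 0, 0, 0, 0.3]

```text
time: 26.05
tool_pos: [603.2, 125.5, 142.6]
tcp_rot: [128.4, -3.4, -161.5]
ft_force: [0.4, -0.4, -0.2]
finger_gap: 59.9
grip_force: 0.0
```

```bash
python3 ft.py; python3 - <<'E'
from h import *
c=optics.get_calibration("wrist"); p,R=tcp(); np.savez("w8.npz",tp=p,tm=R.as_matrix(),**c)
w=cv2.cvtColor(optics.snapshot("wrist"),cv2.COLOR_RGB2BGR); cv2.imwrite("pics/w8.png",w)
hsv=cv2.cvtColor(w,cv2.COLOR_BGR2HSV); g=hsv[...,2]
d=((g<40)).astype(np.uint8)
n,l,s,ce=cv2.connectedComponentsWithStats(d)
for i in np.argsort(-s[1:,4])[:6]+1: print(s[i],ce[i].round())
a=cv2.resize(g[150:330,230:410],(60,60),interpolation=cv2.INTER_AREA)
for r_ in a: print("".join(" .:-=+*#%@"[min(9,int(v)//20)] for v in r_))
E
```

```text
26.05 p [603.19 125.53 142.56] rot [ 128.35   -3.43 -161.47] F tool [-0.3 -0.4 -0.3] T tool Nmm [388. -16.  -1.]
[   49   258   537   142 26985] [338. 360.]
[ 388  102   61   74 2022] [417. 133.]
[ 287  174   40   63 1787] [306. 208.]
[209 286  12  16  48] [215. 294.]
[278 253   9  14  43] [281. 259.]
[344 252   8  13  36] [348. 259.]
***+****+**+*****#@@@@@@@@@@@@@@@@@@@@@@@@@@@@@@@@@@@@@*+**+
**+*+***++***+**+%@@@@@@@@@@@@@@@@@@@@@@@@@@@@@@@@@@@@@@#**-
****************+@@@@@@@@@@@@@@@@@@@@@@@@@@@@@@@@@@@@@@@@*+.
******+***+*****+@@@@@@@@@@@@@@@@@@@@@@@@@@@@@@@@@@@@@@@@@+.
**+***+********+*@@@@@@@@@@@@@@@@@@@@@@@@@@@@@@@@@@@@@@@@@-.
********++*******@@@@@@@@@@@@@@@@@@@@@@@@@@@@@@@@@@@@@@@@@..
********++*+**++#@@@@@@@@@@@@@@@@@@@@@@@@@@@@@@@@@@@@@@@@#: 
***********+++*+#@@@@@@@%%@@@@@@@@@@@@@@@@@@@@@@@@@@@@@@@#=.
******+********+@@@@@#:...:+@@@@@@@@@@@@@@@@@@@@@@@@@@@@@**=
***************+@@@@+.......:%@@@@@@@@@@@@@@@@@@@@@@@@@@@**+
****************@@@*....--:..:@@@@@@@@@@@@@@@@@@@@@@@@@@@***
****+++*+****++*@@@:...=+++...+@@@@@@@@@@@@@@@@@@@@@@@@@@+**
***++********++@@@% ..:++++-..:
[... 2196 characters left out ...]
#=::::::::---%@@#*+.     .-==
-......:++++=----::::::::::::-*#=:::::::----+%***+.     ..==
:......-++++=-----:::::::::::-*#=::::::----==-=+**-      .=+
.......=+++++=------:::::::::-*#-::::-------::-=##+     ..++
:......=++++++=--------::::::-*#-:---------:::--*#*.    ..++
:.....:+++++++++=-------------**-------=--:::---+**:    ..==
......-+++++++++++===---------------==+-:::-----=**=    ....
......=+++++++++++++++=============+++-:::------+**+.   ....
.....:+++++++++++++++++++++++++++++++-:::-------****:   ....
.....:=++++++++++++++++++++++++++++=---:--------****-   ....
:.... .:=+++++++++++++++++++++++++--------------****+   ....
.....   .-=++++++++++++++++++++++-:-:----------=*****.  ....
```

The text rendering shows the key still in the barrel and clear of the fingers, with the white mark turned. I'll compute the barrel angle from the mark.

```bash
python3 - <<'E'
from h import *
c8=np.load("w8.npz"); c6=np.load("w6.npz"); w=cv2.imread("pics/w8.png"); g=cv2.cvtColor(w,cv2.COLOR_BGR2GRAY).astype(float)
u=np.array([np.cos(np.radians(13.6)),np.sin(np.radians(13.6)),0]); n=np.array([-u[1],u[0],0])
m=[]
for y in range(278,306,4):
    x=np.arange(308,334); v=g[y,308:334]-85; v[v<0]=0; m.append((y,(x*v).sum()/v.sum()))
print(np.round(m,1).tolist())
# axis: use w6 barrel centre col 318 at z 95
A=onz(c6,257+305/5,249,95); print("axis pt",A)
def cyl(c,px):   # ray / cylinder radius 28 about axis A,u
    o,d=ray(c,*px); q=lambda v:np.array([v@n,v[2]]); o2=q(o-A); d2=q(d)
    a,b,k=d2@d2,2*o2@d2,o2@o2-28.5**2; D=b*b-4*a*k; t=(-b-np.sqrt(D))/(2*a); e=o2+t*d2; return np.arctan2(-e[0],e[1])
print("angles w8 rad",[round(cyl(c8,(x,y)),3) for y,x in m]); print("check w6 (should be 0):",round(cyl(c6,(257+305/5,280)),3))
E
```

```text
[[278.0, 323.3], [282.0, 323.3], [286.0, 323.3], [290.0, 323.0], [294.0, 323.0], [298.0, 323.0], [302.0, 323.0]]
axis pt [616.16116909 188.38234957  95.        ]
angles w8 rad [np.float64(0.724), np.float64(0.723), np.float64(0.723), np.float64(0.728), np.float64(0.727), np.float64(0.725), np.float64(0.724)]
check w6 (should be 0): 0.002
```

```bash
python3 - <<'E'
from h import *
u=np.array([np.cos(np.radians(13.6)),np.sin(np.radians(13.6)),0]); n=np.array([-u[1],u[0],0]); A=np.array([616.2,188.4,95.])
def run(f,th,im,cols):
    c=np.load(f); g=cv2.cvtColor(cv2.imread(im),cv2.COLOR_BGR2GRAY).astype(int)
    N=np.array([0,0,1.])*np.cos(th)-n*np.sin(th)
    def a(col,row,h):
        o,d=ray(c,col,row); t=(h-(o-A)@N)/(d@N); return float((o+t*d-A)@u)
    for col in cols:
        e=[y for y in range(160,300) if abs(g[y+1,col]-g[y-1,col])>9]
        print(f,col,[(y,g[y,col]) for y in e])
    return a
a=run("w6.npz",0,"pics/w6.png",[318]); print("w6 back(bottom)",a(317,163.5,-7),"front",a(317,225.6,7),"lip",a(317,249.4,7.3),"panel? ")
b=run("w8.npz",.8,"pics/w8.png",[310,314])
for r in (174,235.5,238,258,260,262): print(r,"h7",round(b(312,r,7),1),"h-7",round(b(312,r,-7),1))
E
```

```text
w6.npz 318 [(162, np.int64(188)), (163, np.int64(150)), (164, np.int64(70)), (165, np.int64(7)), (167, np.int64(14)), (172, np.int64(18)), (173, np.int64(40)), (174, np.int64(67)), (175, np.int64(85)), (186, np.int64(85)), (187, np.int64(74)), (188, np.int64(45)), (189, np.int64(19)), (224, np.int64(10)), (225, np.int64(30)), (226, np.int64(59)), (227, np.int64(80)), (249, np.int64(72)), (250, np.int64(64)), (256, np.int64(64)), (257, np.int64(73)), (262, np.int64(80)), (263, np.int64(64)), (265, np.int64(65)), (266, np.int64(82)), (267, np.int64(99)), (268, np.int64(108)), (298, np.int64(112)), (299, np.int64(99))]
w6 back(bottom) -64.04592523475276 front -22.550567320240866 lip -3.710137332239856 panel? 
w8.npz 310 [(172, np.int64(226)), (173, np.int64(206)), (174, np.int64(148)), (175, np.int64(64)), (176, np.int64(14)), (181, np.int64(20)), (182, np.int64(39)), (183, np.int64(68)), (184, np.int64(91)), (185, np.int64(102)), (192, np.int64(104)), (193, np.int64(91)), (194, np.int64(62)), (195, np.int64(34)), (196, np.int64(21)), (233, np.int64(20)), (234, np.int64(29)), (235, np.int64(64)), (236, np.int64(93)), (237, np.int64(105)), (259, np.int64(98)), (260, np.int64(86)), (261, np.int64(74)), (265, np.int64(72)), (266, np.int64(88)), (267, np.int64(101)), (270, np.int64(105)), (271, np.int64(87)), (272, np.int64(56))]
w8.npz 314 [(174, np.int64(217)), (175, np.int64(174)), (176, np.int64(89)), (177, np.int64(24)), (233, np.int64(21)), (234, np.int64(47)), (235, np.int64(81)), (236, np.int64(103)), (258, np.int64(105)), (259, np.int64(96)), (260, np.int64(82)), (261, np.int64(74)), (265, np.int64(79)), (266, np.int64(93)), (267, np.int64(103)), (270, np.int64(104)), (271, np.int64(87)), (272, np.int64(54))]
174 h7 -64.4 h-7 -62.5
235.5 h7 -21.4 h-7 -16.7
238 h7 -19.6 h-7 -14.7
258 h7 -4.7 h-7 1.1
260 h7 -3.2 h-7 2.7
262 h7 -1.7 h-7 4.3
```

```bash
python3 -c "
from bench import r
print(r.hand_in())"
```

```text
the job is handed in; nothing more can be done
None
```

I handed the job in at about 26 s: the flat-bladed key is in the switch, turned clockwise to its stop (lock measured about 0.72 rad against the 0.70 stop), and the gripper is open and clear. The key reached a rigid stop under a 41 N push, which I took as fully home, but camera estimates of its depth ranged from fully home to about 5 mm short, so full depth isn't certain.

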